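# Scrub the large beaker with the hanging brush

### The job

Take the beaker brush off its stand and dip its bristles into the bowl of the white porcelain dish. Then scrub the inside of the large glass beaker with three strokes: each time push the brush gently down until its bristles touch the bottom, and between strokes draw it up until the top of the bristles is level with the rim or above it. Finally hang the brush back on the fork of its stand by its collar and let go; the beaker and the dish stay standing about where they are, and the things around are not disturbed.

Things in the scene. Friction and masses are not known exactly. Their poses are not given: they have to be found in the camera images.
- brush_grip (a point): Point on the brush's axis at mid-handle, to grip it. The brush hangs upright, bristles down, z axis up along it, about 70 g. Handle: black cylinder 18 mm across, from 32 mm below this point to 32 mm above it (top end). Directly under the handle is a black collar, a disc 34 mm across, 8 mm thick. The bristle tip is 158 mm below this point.
- brush_collar (a point): Centre of the collar's underside, 40 mm below brush_grip on the brush axis; this face rests on the fork.
- brush_tip (a point): Lowest point of the bristles, 158 mm below brush_grip when nothing presses on them. z axis up along the brush. The bristle head is springy: it yields up along the shank by 1 mm for each 0.4 N, 10 mm at most.
- brush: The whole brush, round, 190 mm long; origin at the unpressed bristle tip, z axis up along it. From the tip: white bristle head 42 mm across and 57 mm long with a half-round lower end; bare steel wire 6 mm across, 61 mm long; collar; handle.
- fork (a point): Hanging point of the brush axis: midway between the fork's two prongs, level with their tops, 140 mm above the worktop. Axes of the stand, turned only about the vertical: prongs run along x, 18 mm apart, 8 mm thick, open at the -x end 31 mm away (roughly towards the robot), bridged from x = +30 mm. The collar rests on the prongs, the wire between them.
- beaker: The large clear glass beaker, loose, standing upright: 71 mm across outside, about 58 mm clear inside, 94 mm high to the rim. Origin at the centre of its underside; inner floor 2 mm above the origin, z axis up. Mass about 110 g; it slides or tips if pushed sideways.
- dish_bowl (a point): Centre of the mouth of the white porcelain dish's round bowl, 34 mm above the worktop when the dish stands level. Bowl 80 mm across at the rim and about 50 mm inside at half depth, inner floor 29 mm below this point. z axis up; a straight rod handle leaves the bowl along this point's -y and ends 125 mm from it. Loose, about 130 g.
- vial: Bystander: loose white capped vial, 30 mm across, 60 mm high; origin at the centre of its underside.
- weight: Bystander: loose small metal weight with a knob, 24 mm across, 38 mm high; origin at the centre of its underside.
- small_beaker: Bystander: loose smaller glass beaker, 52 mm across, 70 mm high; origin at the centre of its underside. Not the one to scrub.
- stand: Steel brush stand, fixed; origin on the worktop 140 mm below fork, same axes. Base plate 100 x 84 x 10 mm, column 16 mm thick at x = +46 mm. Lips at the open prong ends stand 5 mm above the prong tops, so the collar must be lifted at least 6 mm before it moves out or in along x. Nothing of the stand is higher than the lips.
- stirrer_head (a point): Middle of the fixed overhead stirrer's motor head, left of the work: a bulky thing about 300 mm long over a flat base, from 0.36 m above the worktop upwards, within about 170 mm of this point. Not part of the job; keep the arm clear of it, pass on the robot's side.
Things that resemble listed ones, but are neither listed nor needed, are in the scene too. Leave any green look-alike of the beaker alone. What is shaped like the part that bears dish_bowl but turquoise is not meant.

How it is judged:
On the way, in this order (a step that is already met when the one before it is completed fails the run):
1. the bristles are dipped into the bowl of the dish: tip at least 12 mm below its rim and within 28 mm of its centre line (z of brush_tip in the frame of dish_bowl below -0.012 m and horizontal distance between brush_tip and dish_bowl below 0.028 m), for 0.1 s.
2. first stroke down: the bristles touch the beaker's bottom (z of brush_tip in the frame of beaker below 0.008 m and horizontal distance between brush_tip and beaker below 0.03 m and contact force between brush and beaker above 0.15 N), for 0.05 s.
3. drawn up: the bristle tip at least 33 mm above the beaker's underside (z of brush_tip in the frame of beaker above 0.033 m and horizontal distance between brush_tip and beaker below 0.05 m), for 0.05 s.
4. second stroke down: the bristles touch the bottom (all of step 2), for 0.05 s.
5. drawn up again (all of step 3), for 0.05 s.
6. third stroke down: the bristles touch the bottom (all of step 4), for 0.05 s.
At the end, for the whole second after the job is handed in: The brush hangs at rest from the fork by its collar, upright within 7 degrees, collar within 28 mm of the hanging point sideways and 4 mm in height; the large beaker and the porcelain dish stand upright within 50 mm of where they stood (horizontal distance between brush_collar and fork below 0.028 m and z of brush_collar in the frame of fork between -0.004 and 0.004 m and angle between each of brush_tip, dish_bowl's own z axis and vertical below 0.12 rad and linear speed of brush below 0.05 m/s and angle between beaker's own z axis and vertical below 0.08 rad and distance of each of beaker, dish_bowl from where it was at the start of the episode below 0.05 m); the robot touches nothing.
It fails at once if the large beaker is tipped by more than 20 degrees (angle between beaker's own z axis and vertical above 0.35 rad).
It fails at once if the brush is pressed hard on the beaker (over 15 N) (contact force between brush and beaker above 15 N).
It fails at once if a bystander (vial, weight or small beaker) is shifted by more than 30 mm (distance of any of vial, weight, small_beaker from where it was at the start of the episode above 0.03 m).
It also fails if it takes over 72 s, if anything falls off the work surface, if the arm or the gripper's body presses on something with over 40 N, if the wrist force passes 120 N, or if a joint passes its speed limit or range.

### The arm

A 6-joint arm with a two-finger parallel gripper is mounted at the origin on a cart in front of the work surface, level with it; the furniture and walls round the work are solid. World frame = base frame: x ahead of the robot, y to its left, z up, the work surface at z = 0. Lengths are in m, angles in rad, forces in N, time in s.
With the tool pointing down it reaches from about 0.325 to 0.9 m from the base axis. Payload 6.1 kg.
Tool frame: the origin (TCP) lies midway between the tips of the shut fingers; the grasp point (between the pads) lies 19 mm behind it; z points along the fingers, y is the line along which they close (so a half turn about z gives the same grasp; the last joint's range is limited). The gripper opens to 85 mm and grips with 20 to 120 N. Pads are 22 mm wide; open, the fingers measure 114 mm over their backs; the gripper's body (76 mm by 85 mm) begins 54 mm behind the grasp point. The pads swing forward as they close: fully open they stand 13 mm farther back than shut.
Start: joints at [1.015, 0.22, 1.526, -0, 1.395, -0.126], TCP at [0.26, 0.568, 0.231] pointing down, gripper open.
Joint ranges: [-2.98, 2.98], [-0.91, 2.08], [0.09, 2.57], [-1.24, 4.39], [0.2, 2.65], [-2.68, 2.68]. Speed limits (rad/s): [2.57, 2.57, 3.01, 3.14, 3.14, 3.14].

### API

Orientations are given as [roll, pitch, yaw] about the fixed x, y, z axes, in that order (R = Rz(yaw) Ry(pitch) Rx(roll)).
In Python, from plant import movep, move_l, set_joints, gripper_to, hold, inverse_kinematics, observe, get_image, get_calibration, Unreachable, job_done gives the robot as it stands. Calls block until the motion is done:
- movep(position, orientation): joint-space move of the TCP to a pose.
- move_l(position, feed=0.15, rotation=None, max_force=None): straight line of the TCP; rotation=None keeps the orientation; feed is the mean speed in m/s. With max_force (N) it stops when the force on the tool has changed by that much, and returns True; else False.
- set_joints(angles): joint-space move.
- gripper_to(opening, f_grip=None): finger opening in m; f_grip is the grip in N (None keeps the last); returns when the fingers have stopped.
- hold(seconds).
- inverse_kinematics(position, orientation): joint angles nearest the present ones, or None.
- observe(): the state.
- get_image(name): name is "scene" or "top" or "wrist"; returns (picture, depth): 480x640x3 uint8, red, green, blue; 480x640 float32, m along the optical axis (not along the pixel's ray), 0 where there is no reading.
- get_calibration(name): a dict with "intrinsics" (3x3 intrinsics, pixels), "world_from_camera" (4x4, takes a point from camera to world coordinates). Camera axes: x right, y down, z forward; pixel columns grow to the right and rows downward; lengths in m; the calibration is good to about 2 mm. A picture is of the moment at which its call begins: read the wrist's pose just before it. get_calibration takes no time and is no camera call; for the wrist camera it gives the pose at the moment of the call.
A pose or a line that the arm cannot do raises Unreachable and nothing moves.
- job_done(): hands the job in; it is judged then, once.
The state is a dict: "time_s": time; "q": joint angles; "joint_velocities": joint speeds; "joint_torque": joint torques, N m; "eef_pos": TCP position; "tcp_rot": TCP orientation; "ft_force": force on the tool from outside, world axes, zero at the start; "torque": the same for the moment, N m; "opening": finger opening in m; "grasp_force": force on a finger pad.
Only numpy, scipy, OpenCV 4.12 (cv2) and the standard library are available. Lean on these libraries where they do the work, as an engineer would, in place of code of your own. Each camera call takes 0.05 s, during which the arm holds its last target. There are 200 camera calls.

## Working session

There is one attempt and no reset: what is moved stays moved. The work goes in short steps, each a Python script; the robot and the scene stay as the last script left them, time stands still between calls to the robot, and variables do not carry over. Pictures are saved under pics/ and viewed, at most 10 in all, crops included, and the job is handed in when it is done.

```bash
mkdir -p pics; ls; python3 - <<'E'
from plant import *
import cv2,numpy as np
for n in("scene","top"):
    p,d=get_image(n);c=get_calibration(n)
    cv2.imwrite(f"pics/{n}0.png",p[:,:,::-1]);np.savez(f"{n}0.npz",p=p,d=d,K=c["intrinsics"],T=c["world_from_camera"])
    print(n,np.round(c["intrinsics"],1).tolist(),np.round(c["world_from_camera"],3).tolist())
print(observe())
E
```

```text
pics
scene [[550.6, 0.0, 325.9], [0.0, 550.6, 239.7], [0.0, 0.0, 1.0]] [[0.65, -0.59, 0.479, -0.115], [-0.76, -0.496, 0.42, -0.584], [-0.01, -0.637, -0.771, 1.36], [0.0, 0.0, 0.0, 1.0]]
top [[575.4, 0.0, 327.2], [0.0, 575.4, 230.6], [0.0, 0.0, 1.0]] [[0.017, -0.988, 0.155, 0.317], [-1.0, -0.018, -0.005, -0.014], [0.008, -0.155, -0.988, 1.786], [0.0, 0.0, 0.0, 1.0]]
{'time_s': 0.1, 'q': array([ 1.01490787e+00,  2.21163452e-01,  1.52753740e+00, -1.93004409e-05,
        1.39467705e+00, -1.26078848e-01]), 'joint_velocities': array([ 1.28320321e-03, -1.16884634e-03, -9.72755664e-04, -3.04989673e-04,
       -8.43460559e-05,  1.13564317e-04]), 'joint_torque': array([ 1.53527413e-03, -4.98238635e+01, -3.90546191e+01, -1.31049665e-04,
        5.66888368e-03, -7.38528274e-05]), 'eef_pos': array([0.26013686, 0.56767717, 0.23027705]), 'tcp_rot': array([-3.13981919e+00, -2.05641204e-04,  2.71178626e+00]), 'ft_force': array([ 0.08749612, -0.31821467,  0.79165156]), 'torque': array([-0.08057589, -0.01198579,  0.06106689]), 'grasp_force': 0.0, 'opening': 0.08526614193620168}
```

View pics/scene0.png

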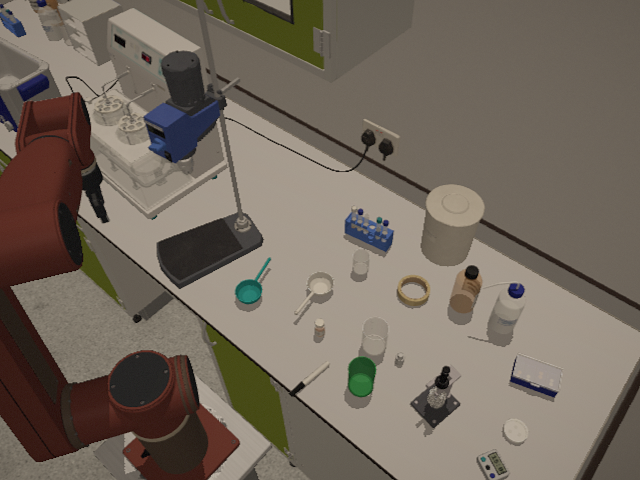

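View pics/top0.png

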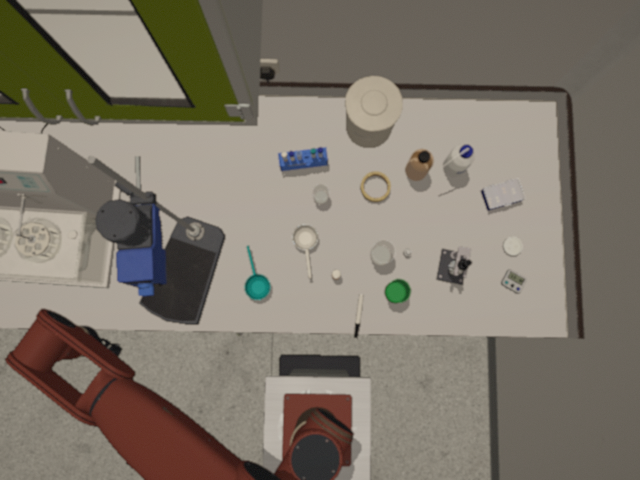

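Scene image: clear large beaker (375,338), its green look-alike (361,377), small beaker (361,263); porcelain dish (319,287), turquoise look-alike (249,291); brush and stand (440,395); vial (319,327), weight (400,358). In the top image the beaker is at (382,254), dish (305,238) and brush (462,265). I choose the clear big beaker, the white dish and the black-handled brush, and check them in one close crop.

```bash
cat > h.py <<'E'
import numpy as np,cv2
def ray(K,T,uv):
    d=T[:3,:3]@np.linalg.solve(K,[uv[0],uv[1],1.]);return T[:3,3],d
def onplane(K,T,uv,z):
    o,d=ray(K,T,uv);return o+d*(z-o[2])/d[2]
def twoview(a,b):
    A=np.zeros((3,3));r=np.zeros(3)
    for o,d in(a,b):
        d=d/np.linalg.norm(d);P=np.eye(3)-np.outer(d,d);A+=P;r+=P@o
    return np.linalg.solve(A,r)
E
python3 - <<'E'
from h import *
s=np.load("scene0.npz");t=np.load("top0.npz")
for n,a,b,z in(("dish",(319,285),(305,238),.034),("beaker rim",(375,327),(382,250),.094),("brush top",(446,371),(463,265),.212),("small",(361,256),(321,192),.07),("vial",(320,322),(337,275),.06),("weight",(400,355),(407,253),.03),("green",(362,366),(397,290),.094)):
    A=onplane(s["K"],s["T"],a,z);B=onplane(t["K"],t["T"],b,z);C=twoview(ray(s["K"],s["T"],a),ray(t["K"],t["T"],b))
    print(n,A.round(3),B.round(3),C.round(3))
a=cv2.resize(s["p"][230:430,290:490],(560,560),interpolation=3)
cv2.imwrite("pics/crop1.png",a[:,:,::-1])
E
```

```text
dish [0.565 0.043 0.034] [0.568 0.046 0.034] [0.569 0.046 0.027]
beaker rim [ 0.528 -0.187  0.094] [ 0.527 -0.185  0.094] [ 0.528 -0.186  0.093]
brush top [ 0.481 -0.415  0.212] [ 0.475 -0.396  0.212] [ 0.483 -0.407  0.196]
small [ 0.706 -0.001  0.07 ] [ 0.705 -0.001  0.07 ] [ 0.705 -0.001  0.071]
vial [ 0.461 -0.052  0.06 ] [ 0.454 -0.054  0.06 ] [ 0.454 -0.055  0.071]
weight [ 0.535 -0.27   0.03 ] [ 0.527 -0.269  0.03 ] [ 0.529 -0.27   0.039]
green [ 0.418 -0.23   0.094] [ 0.41  -0.23   0.094] [ 0.412 -0.231  0.103]
```

View pics/crop1.png

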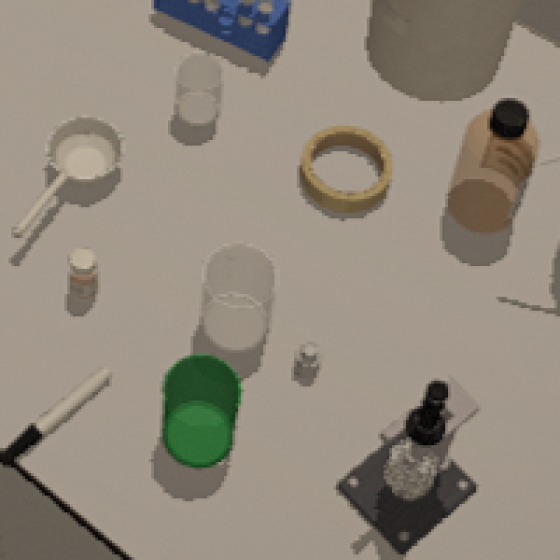

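The crop confirms the choice: white dish at crop (85,155), clear beaker (238,295), and brush with its black handle top at (437,388), its stand base dark and its fork light. The wrist camera takes a closer look on the way, passing the stirrer retracted.

```bash
python3 - <<'E'
from plant import *
from h import *
Y=np.pi/2-.35
def go(p,y=Y): movep(p,[np.pi,0,y])
a=1.141
go([.37*np.cos(a),.37*np.sin(a),.33],2.71)
go([.38,.02,.36])
V=[]
for n,p in(("dish",[.46,.03,.36]),("beaker",[.43,-.16,.38]),("stand",[.36,-.33,.40])):
    go(p);hold(.2);c=get_calibration("wrist");im,d=get_image("wrist")
    np.savez(f"w_{n}.npz",p=im,d=d,K=c["intrinsics"],T=c["world_from_camera"])
    print(n,np.round(c["world_from_camera"],3).tolist(),observe()["eef_pos"].round(3));V.append(cv2.resize(im,(400,300),interpolation=cv2.INTER_AREA))
print(c["intrinsics"],observe()["time_s"])
cv2.imwrite("pics/m1.png",np.vstack([np.hstack(V[:2]),np.hstack([V[2],V[2]*0])])[:,:,::-1])
E
```

```text
dish [[0.94, -0.325, -0.104, 0.489], [-0.341, -0.893, -0.294, 0.105], [0.002, 0.312, -0.95, 0.501], [0.0, 0.0, 0.0, 1.0]] [0.459 0.03  0.36 ]
beaker [[0.94, -0.323, -0.105, 0.459], [-0.34, -0.893, -0.294, -0.085], [0.002, 0.312, -0.95, 0.521], [0.0, 0.0, 0.0, 1.0]] [ 0.43  -0.159  0.38 ]
stand [[0.94, -0.323, -0.104, 0.39], [-0.34, -0.893, -0.294, -0.255], [0.002, 0.312, -0.95, 0.541], [0.0, 0.0, 0.0, 1.0]] [ 0.361 -0.329  0.4  ]
[[391.76169118   0.         309.61965685]
 [  0.         391.76169118 236.45237699]
 [  0.           0.           1.        ]] 5.3333
```

View pics/m1.png

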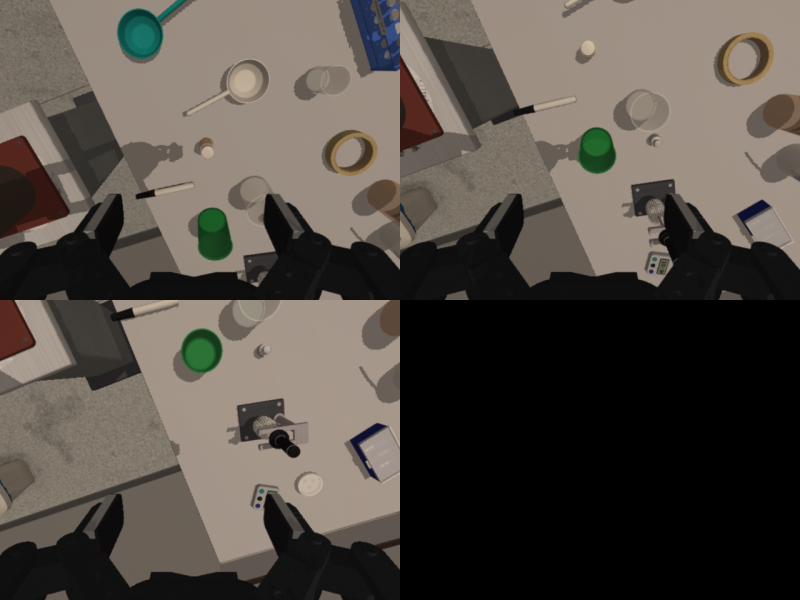

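```bash
python3 - <<'E'
from h import *
L=[]
for n,(u,v) in(("stand",(365,150)),("dish",(350,80)),("beaker",(345,130))):
    p=np.load(f"w_{n}.npz")["p"]; s=130
    L.append(cv2.resize(p[v:v+s if n!="stand" else v+s,u:u+s],(390,390),interpolation=3) if n=="stand" else cv2.resize(p[v:v+100,u:u+130],(390,300),interpolation=3))
im=np.zeros((600,790,3),np.uint8);im[:390,:390]=L[0];im[:300,400:790]=L[1];im[300:,400:790]=L[2]
cv2.imwrite("pics/m2.png",im[:,:,::-1])
E
```

```text
(no output)
```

View pics/m2.png

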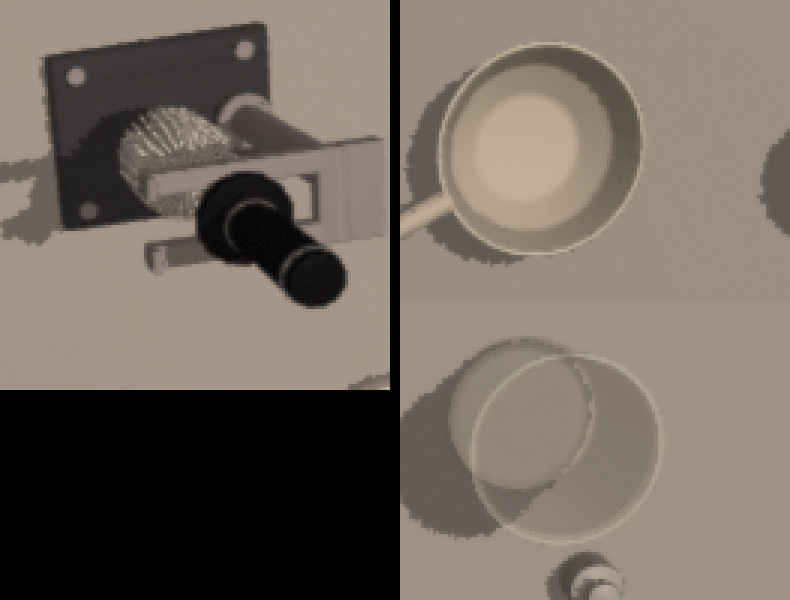

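Wrist crops: brush handle top at stand crop (314,276), collar disc (245,217), prong ends on the left at (152,180) and (157,258); dish rim centre (542,148) in the mosaic; beaker rim centre (566,449).

```bash
python3 - <<'E'
from h import *
def P(n,u,v,z):
    f=np.load(f"w_{n}.npz");return onplane(f["K"],f["T"],(u,v),z)
S=lambda u,v,z:P("stand",365+u/3,150+v/3,z)
print("top",S(314,276,.212),"collar",S(245,217,.144))
for c in[(47,57),(266,25),(62,228)]:print("base",S(*c,.01))
a,b=S(152,177,.145),S(382,138,.14);c,d=S(157,270,.14),S(384,237,.14)
print("prongs",a,b,c,d,[np.degrees(np.arctan2(*(q-p)[[1,0]])) for p,q in((a,b),(c,d))])
p,q=S(47,57,.01),S(266,25,.01);print(np.degrees(np.arctan2(*(q-p)[[1,0]])))
print("dish",P("dish",397.3,129.3,.034),"w",P("dish",350+40/3,129,.034)-P("dish",350+245/3,129,.034))
print("beaker",P("beaker",400.5,179.7,.094),"w",P("beaker",345+70/3,180,.094)-P("beaker",345+263/3,180,.094))
E
```

```text
top [ 0.48588524 -0.40970207  0.212     ] collar [ 0.4876897  -0.41189005  0.144     ]
base [ 0.45453282 -0.36131976  0.01      ]
base [ 0.55065489 -0.38093665  0.01      ]
base [ 0.43815773 -0.44084639  0.01      ]
prongs [ 0.4605038  -0.38639016  0.145     ] [ 0.54028613 -0.40176193  0.14      ] [ 0.45410777 -0.42210017  0.14      ] [ 0.53365021 -0.43765935  0.14      ] [np.float64(-10.90562120305513), np.float64(-11.067798989724452)]
-11.534702416516453
dish [0.57651803 0.04752235 0.034     ] w [-0.07407963  0.02690385  0.        ]
beaker [ 0.52838649 -0.1889464   0.094     ] w [-0.06632459  0.02399659  0.        ]
```

Everything agrees with the given sizes: dish rim 79 mm, beaker 70.5 mm, base 98 mm, and the brush axis matches the fork midline to about 1 mm (fork yaw ≈ -11.2°). Next I grasp the brush, lift it and draw it out.

```bash
cat >> h.py <<'E'
Y=np.pi/2-.35
FORK=np.array([.487,-.411]);FX=np.array([np.cos(np.radians(-11.2)),np.sin(np.radians(-11.2))])
E
python3 - <<'E'
from plant import *
from h import *
movep([*FORK,.30],[np.pi,0,Y])
print(move_l([*FORK,.160],feed=.12,max_force=12))
gripper_to(0.01,50);o=observe();print(o["opening"],o["grasp_force"],o["eef_pos"],o["ft_force"])
print(move_l([*FORK,.173],feed=.08))
print(move_l([*(FORK-.08*FX),.173],feed=.1,max_force=8))
o=observe();print(o["opening"],o["grasp_force"],o["eef_pos"],o["ft_force"],o["time_s"])
p,d=get_image("scene");c=get_image("wrist")[0]
im=np.hstack([cv2.resize(p[300:450,370:520],(400,400)),cv2.resize(c,(400,300))[:, :].repeat(1,0) if 0 else cv2.resize(c[200:480,160:480],(400,400))])
cv2.imwrite("pics/g1.png",im[:,:,::-1])
E
```

```text
False
0.0170290150960126 48.636817932128906 [ 0.48702993 -0.41108247  0.16013987] [-0.15022272  0.21661199  0.78116932]
False
False
0.016823199904709662 48.644596338272095 [ 0.40891553 -0.39563314  0.17316926] [-0.18491068 -0.51651387 -1.13538805] 9.3
```

View pics/g1.png

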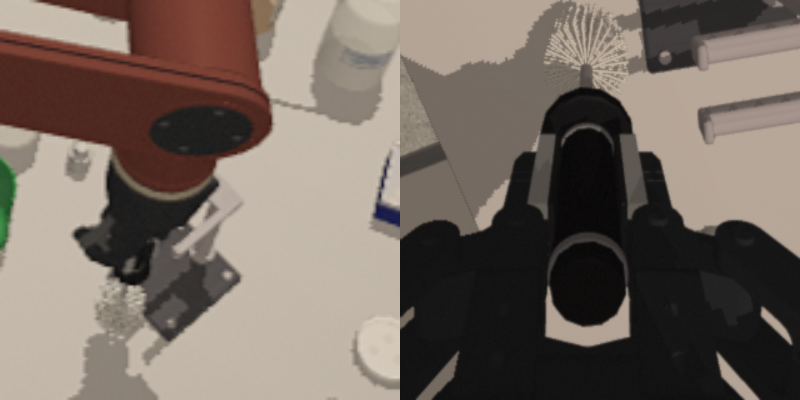

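The brush is held straight: in the wrist view the head at (587,45) is in line with the handle top at (587,280), and it is clear of the prongs at right. Next I dip, then hover over the beaker.

```bash
python3 - <<'E'
from plant import *
from h import *
p=FORK-.08*FX;D=np.array([.574,.047]);B=np.array([.528,-.188]);r=[np.pi,0,Y]
move_l([*p,.31],feed=.2)
movep([*D,.31],r);print(move_l([*D,.19],feed=.15,max_force=8))
print(move_l([*D,.155],feed=.06,max_force=5),observe()["eef_pos"],observe()["ft_force"]);hold(.3)
q=get_image("scene")[0]
move_l([*D,.31],feed=.2);movep([*B,.31],r);move_l([*B,.245],feed=.15);hold(.2)
c=get_calibration("wrist");w=get_image("wrist")[0]
np.savez("w_hov.npz",p=w,K=c["intrinsics"],T=c["world_from_camera"])
K,T=c["intrinsics"],c["world_from_camera"];o=observe();e=o["eef_pos"];print(e,o["time_s"])
for z in(.094,.135,.0):
    x=T[:3,:3].T@(np.array([e[0],e[1],z])-T[:3,3]);print(z,(K@x/x[2])[:2])
im=np.hstack([cv2.resize(q[200:350,230:380],(400,400)),cv2.resize(w[120:320,210:410],(400,400))])
cv2.imwrite("pics/d1.png",im[:,:,::-1])
E
```

```text
False
False [0.5741032  0.04699259 0.15499985] [ 0.24030544  0.09262513 -1.48367999]
[ 0.52865941 -0.18822782  0.2463682 ] 16.7
0.094 [305.40259773 215.80818719]
0.135 [305.04748395 231.70905795]
0.0 [305.9512255 191.2423728]
```

View pics/d1.png

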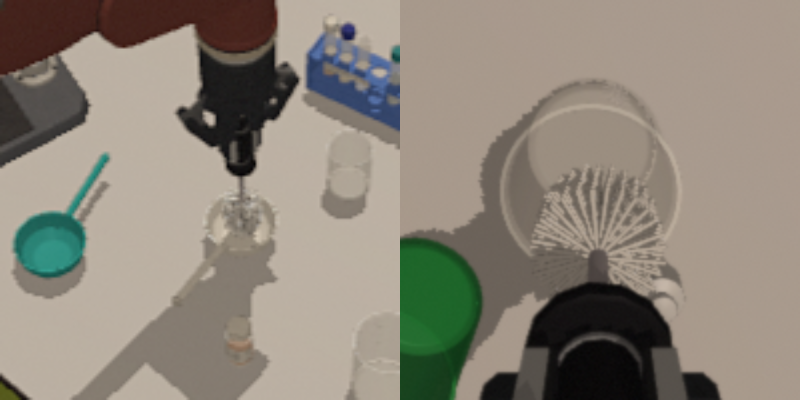

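The dip worked, with the bristles inside the bowl at (240,215). At hover the rim centre is at (591,192) and the brush shank at (598,255), so the brush is about 3 mm off along image x. I correct that and scrub.

```bash
python3 - <<'E'
from plant import *
from h import *
B=np.array([.528,-.188])+[-.0028,.001]
move_l([*B,.245],feed=.05)
for k in range(3):
    h1=move_l([*B,.147],feed=.08,max_force=4);f0=observe()["ft_force"]
    h2=move_l([*B,.1355],feed=.03,max_force=3.5);hold(.25);o=observe()
    print(h1,h2,o["eef_pos"],o["ft_force"]-f0)
    if k==0:
        p=get_image("scene")[0];cv2.imwrite("pics/s1.png",cv2.resize(p[260:410,300:450],(450,450))[:,:,::-1])
    if k<2: move_l([*B,.188],feed=.08);hold(.15)
print(observe()["time_s"])
E
```

```text
False False [ 0.5252452  -0.18703734  0.13563155] [ 1.56299399 -0.68221377  1.83543645]
False False [ 0.52535626 -0.18708841  0.13574003] [1.71779815 0.11884591 2.36349776]
False False [ 0.52533495 -0.18706796  0.1357207 ] [ 0.31036107 -0.30251742  0.38654231]
23.9583
```

View pics/s1.png

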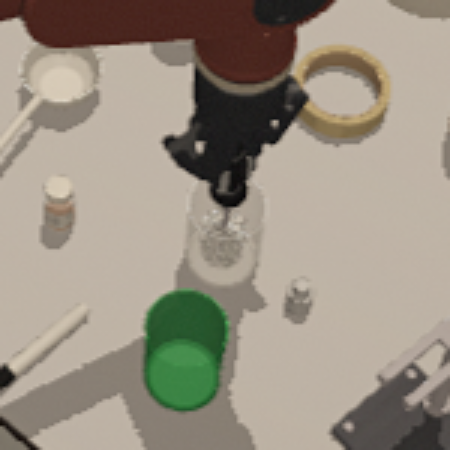

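The scene shows the bristles at the beaker floor at (222,245), with the beaker upright. The force readings are noisy, so I average them at this depth and a little deeper to confirm contact.

```bash
cat >> h.py <<'E'
def favg(n=40):
    from plant import observe,hold
    L=[]
    for _ in range(n): hold(.02);L.append(observe()["ft_force"])
    return np.mean(L,0).round(2),(np.std(L,0)/n**.5).round(2)
E
python3 - <<'E'
from plant import *
from h import *
B=[.5252,-.187]
print(favg());move_l([*B,.1325],feed=.02,max_force=4);print(observe()["eef_pos"],favg())
move_l([*B,.150],feed=.05);print(favg(),observe()["time_s"])
E
```

```text
(array([ 0.58, -0.31,  1.33]), array([0.08, 0.06, 0.06]))
[ 0.52524044 -0.18702675  0.13248444] (array([ 0.67, -0.42,  2.5 ]), array([0.08, 0.08, 0.06]))
(array([-0.04,  0.06, -0.71]), array([0.09, 0.09, 0.08])) 26.7583
```

Contact is confirmed: 2.0 N at the stroke depth against free air, as the bristle spring predicts. Now I hang the brush back.

```bash
python3 - <<'E'
from plant import *
from h import *
B=[.5252,-.187];r=[np.pi,0,Y];p=FORK-.08*FX
move_l([*B,.31],feed=.2)
movep([*p,.31],r);move_l([*p,.173],feed=.15)
print(move_l([*FORK,.173],feed=.08,max_force=6),observe()["eef_pos"])
print(move_l([*FORK,.159],feed=.03,max_force=4),observe()["eef_pos"],observe()["time_s"])
p=get_image("scene")[0];w=get_image("wrist")[0]
im=np.hstack([cv2.resize(p[300:450,370:520],(400,400)),cv2.resize(w[200:480,160:480],(400,400))])
cv2.imwrite("pics/r1.png",im[:,:,::-1])
E
```

```text
False [ 0.48662047 -0.41093205  0.17288787]
True [ 0.48675007 -0.41098165  0.16007691] 31.325
```

View pics/r1.png

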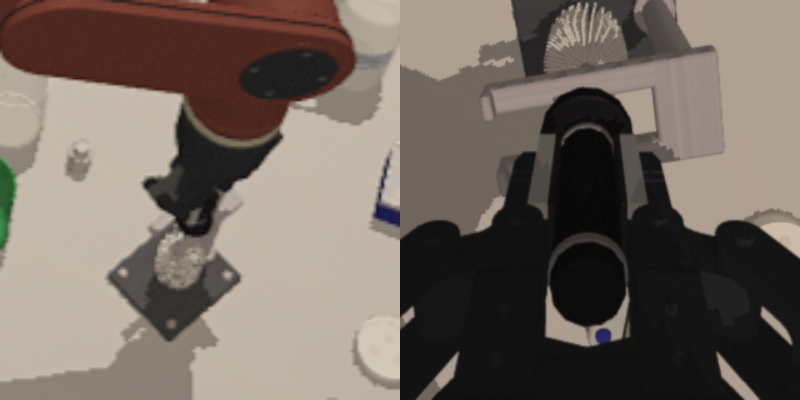

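The collar at (590,110) sits on the prongs, and contact came at the original height. I release, back off and check.

```bash
python3 - <<'E'
from plant import *
from h import *
gripper_to(.085);hold(.3)
e=observe()["eef_pos"];move_l([e[0],e[1],.30],feed=.12)
movep([.36,-.33,.40],[np.pi,0,Y]);hold(.3)
w=get_image("wrist")[0];p=get_image("scene")[0]
im=np.hstack([cv2.resize(w[150:280,365:495],(400,400)),cv2.resize(p[230:430,290:490],(400,400))])
cv2.imwrite("pics/r2.png",im[:,:,::-1]);print(observe()["time_s"])
E
```

```text
34.8667
```

View pics/r2.png

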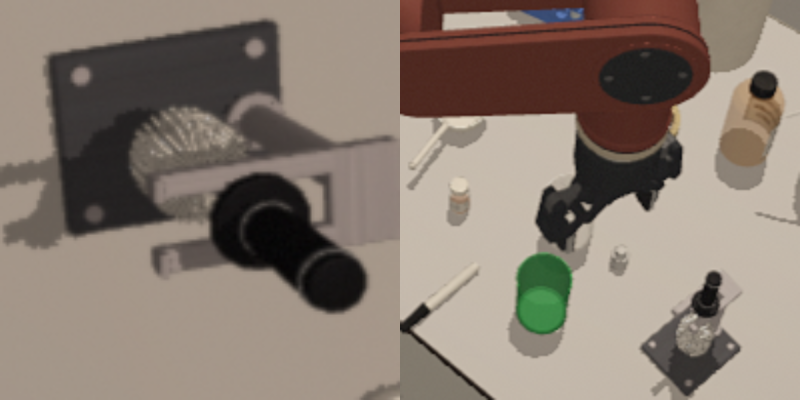

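The brush hangs upright on the fork, as it did at the start (collar at (260,222), handle top at (335,283)), and the other things stand undisturbed.

```bash
python3 -c "
from plant import *
print(job_done())"
```

```text
the job is handed in; nothing more can be done
None
```

The job is handed in: the brush was dipped in the dish, scrubbed the large beaker with three strokes and hangs back on its fork with the gripper clear; the last pictures show nothing disturbed, but the arm hid the beaker in them, and no verdict was returned.

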